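# Find the rocking terminal cover on the practice board and press it home

### The job

One of the four identical clip-down covers on the orange practice board is not clicked in. Press lightly on the ends of the covers to find the one that rocks, then press that one down at its middle until it is fully home. Only press: do not pull any cover up, do not force the sound covers down, and leave the bottle, tray, bin and screwdriver where they are.

Things in the scene. Friction and masses are not known exactly. Their poses are not given: they have to be found in the camera images.
- place1 (a point): Point on the practice board's top face, straight below the middle of the near left cover (seen from the robot, board unturned; covers 110 mm apart each way). x runs along the cover's 80 mm length, y along its 44 mm width. Cover: black cap, flat light-grey top 29 to 37 mm above the board (each differs; looks and height do not tell which is loose), a black dot 28 mm from its middle at each end.
- place2 (a point): Point on the practice board's top face, straight below the middle of the near right cover (seen from the robot, board unturned; covers 110 mm apart each way). x runs along the cover's 80 mm length, y along its 44 mm width. Cover: black cap, flat light-grey top 29 to 37 mm above the board (each differs; looks and height do not tell which is loose), a black dot 28 mm from its middle at each end.
- place3 (a point): Point on the practice board's top face, straight below the middle of the far left cover (seen from the robot, board unturned; covers 110 mm apart each way). x runs along the cover's 80 mm length, y along its 44 mm width. Cover: black cap, flat light-grey top 29 to 37 mm above the board (each differs; looks and height do not tell which is loose), a black dot 28 mm from its middle at each end.
- place4 (a point): Point on the practice board's top face, straight below the middle of the far right cover (seen from the robot, board unturned; covers 110 mm apart each way). x runs along the cover's 80 mm length, y along its 44 mm width. Cover: black cap, flat light-grey top 29 to 37 mm above the board (each differs; looks and height do not tell which is loose), a black dot 28 mm from its middle at each end.
- board: Orange practice board 300 x 300 mm on a black frame, white strip along its near and far edges, fixed to the bench; origin on the bench under its middle, top face 50 mm above the bench, x and y along its sides.
- loose_depth (a joint): How far the loose cover is pushed down from standing 6 mm off its seat, in m: starts at 0 to 0.001, about 0.006 when it sits on its seat. It slides stiffly (about 10 N at its middle) and stays where it is left; negative means pulled upwards. Not told: at which place this cover is.
- loose_rock (a joint): Rock of the loose cover about its short middle line, in rad, 0 level, positive with its +x end down. A push of 1 to 2 N on an end dips that end by about 5 mm until it meets the block (0.15 to 0.18 rad); it springs back level when let go. Once on its seat it no longer rocks.
- firm1_depth (a joint): How far sound cover number 1 of three is pushed below its proper height, in m; starts at 0. It does not rock, and does not give under a light push; above about 16 N it is forced down and stays so. Negative means pulled upwards. Not told: at which place this cover is.
- firm2_depth (a joint): How far sound cover number 2 of three is pushed below its proper height, in m; starts at 0. It does not rock, and does not give under a light push; above about 16 N it is forced down and stays so. Negative means pulled upwards. Not told: at which place this cover is.
- firm3_depth (a joint): How far sound cover number 3 of three is pushed below its proper height, in m; starts at 0. It does not rock, and does not give under a light push; above about 16 N it is forced down and stays so. Negative means pulled upwards. Not told: at which place this cover is.
- bottle: Loose blue bottle, 28 mm across, 58 mm tall, standing on the board along its left (+y) edge, beside the covers; origin under its foot.
- tray: Loose open white tray 70 x 44 x 18 mm, on the board along its right (-y) edge; origin under its middle.
- bin: Loose open blue bin 110 x 90 x 85 mm on the bench, to the right of the board; origin under its middle.
- driver: Loose screwdriver with a green handle lying on the bench, to the left of the board, not needed.

How it is judged:
By the outcome, as a careful person would: the job done as asked, in the order asked, and still so for the second after the job is handed in, with the robot touching nothing.
It also fails if it takes over 67 s, if anything falls off the work surface, if the arm or the gripper's body presses on something with over 40 N, if the wrist force passes 120 N, or if a joint passes its speed limit or range.

### The arm

A 6-joint arm with a two-finger parallel gripper is mounted at the origin on the work surface. World frame = base frame: x ahead of the robot, y to its left, z up, the work surface at z = 0. Lengths are in mm, angles in rad, forces in N, time in s.
With the tool pointing down it reaches from about 350 to 975 mm from the base axis. Payload 7.1 kg.
Tool frame: the origin (TCP) lies on the centre line of the jaws, within the pads' length; the fingertips stand 8 mm ahead of it and the grasp point (between the pads) lies 11 mm behind it; z points along the fingers, x is the direction in which the jaws open and shut, and the axes are right-handed (so a half turn about z gives the same grasp; the last joint's range is limited). The gripper opens to 88 mm and grips with 3 to 60 N. Pads are 20 mm wide; open, the fingers measure 115 mm over their backs; the gripper's body (75 mm by 178 mm) begins 61 mm behind the grasp point.
Start: joints at [-1.243, 0.423, 1.63, -0, 1.089, -0.019], TCP at [212.448, -587.767, 230.675] pointing down, gripper open.
Joint ranges: [-3, 3], [-0.9, 2.11], [0.09, 2.58], [-1.31, 4.45], [0.11, 2.69], [-2.54, 2.54]. Speed limits (rad/s): [2.39, 2.39, 3.01, 3.14, 3.14, 3.14].

### API

Orientations are given as a rotation vector (axis times angle).
In Python, from workcell import ctrl gives the robot as it stands.
- The arm moves only by the shell command python3 -m handwheel 'ROWS'. ROWS is JSON, a list of rows, each a list of 3 entries, a list of its own where there are three numbers: the turn, a rotation vector about the tool's x, y, z in rad, then the shift along the tool's x, y, z in mm, then the opening, from 0 (shut) to 1 (fully open). In form: [[[ax, ay, az], [tx, ty, tz], jaw], ...]. A call has exactly 10 rows; each row shifts and turns the pose as measured when the row begins, along the tool's axes as they then stand; what a row does not reach is not made up. A row lasts 1/12 s, in which the tool goes at most 41.7 mm and 7.16 degrees, less where a joint would pass 70% of its speed; a pose out of reach is approached as far as the arm can. A call with a gripper value outside its range is refused whole. The fingers move at their own pace and stop on an object; the grip force is fixed at half the most. Time passes only in rows, so rows that do not move let the fingers close, or fill a call up. It gives the time, the measured TCP pose, the force and the opening at its end, in the units of the state.
- ctrl.get_obs(): the state, without advancing time (a new reading comes with each control period).
- ctrl.get_image(name): name is "scene" or "top" or "wrist"; returns a dict with "pixels" (480x640x3 uint8, red, green, blue), "camera_matrix" (3x3 intrinsics, pixels), "dist" ([k1, k2, p1, p2, k3] as OpenCV has them; the pictures are not rectified), "rvec" (rotation vector, rad) and "tvec" (3), from world to camera coordinates, as OpenCV has them. Camera axes: x right, y down, z forward; pixel columns grow to the right and rows downward; lengths in mm; the calibration is good to about 2 mm. A picture is of the moment at which its call begins. There is no depth.
- ctrl.close_job(): hands the job in, once; it reports no verdict.
Trained networks look in a picture, given as the dict that the camera call returned (one of the last four; its "shot" number tells which), for a name from the list of things; names that differ only in an ending like _2 or _b are one class to them, and where a whole thing is asked for, a point or a joint stands for the part that bears it (a point fixed in the world has none). Each returns a list of dicts, best first, with "score" (0 to 1); they miss things now and then, are a little off and sometimes report something else, mostly with a low value. They report only what shows in the picture. A call takes as long as a camera call.
- ctrl.look_for(picture, query): "position" ([x, y, z] in mm, in the coordinates of the camera as it stood for that picture, good to about 4 mm: the middle of the surface that is visible of it).
- ctrl.spot_point(picture, query): "position" ([x, y, z] in mm, in the coordinates of the camera as it stood for that picture, good to about 4 mm: a listed point, or the origin of a listed thing).
The state is a dict: "t": time; "qpos": joint angles; "qvel": joint speeds; "joint_torque": joint torques, N m; "ee_pos": TCP position; "orientation": TCP orientation; "ft_force": force on the tool from outside, world axes, zero at the start; "moment": the same for the moment, N m; "width": finger opening in mm.
Only numpy, scipy, OpenCV 4.12 (cv2) and the standard library are available. Lean on these libraries where they do the work, as an engineer would, in place of code of your own. Each camera call takes 0.05 s, during which the arm holds its last target.

## Working session

There is one attempt and no reset: what is moved stays moved. The work goes in short steps, Python scripts to look and compute and a shell command to move; the robot and the scene stay as the last step left them, time stands still between calls to the robot, and variables do not carry over. Pictures are saved under pics/ and viewed, and the job is handed in when it is done.

```bash
ls; mkdir -p pics
python3 - <<'E'
from workcell import ctrl
import cv2
print(ctrl.get_obs())
for n in ["scene","top","wrist"]:
    p=ctrl.get_image(n); cv2.imwrite(f"pics/{n}0.png",p["pixels"][:,:,::-1])
    R=cv2.Rodrigues(p["rvec"])[0]; print(n,(-R.T@p["tvec"].reshape(3)).round())
    for q in ["place1","place2","place3","place4","board","bottle","tray"]:
        if n=="wrist": continue
        r=ctrl.spot_point(p,q)
        print(q,[( (R.T@(d["position"]-p["tvec"].reshape(3))).round(1),round(d["score"],2)) for d in r[:4]])
E
```

```text
pics
{'t': 0.0, 'qpos': array([-1.24300364e+00,  4.23840914e-01,  1.63073810e+00,  1.94962295e-05,
        1.08859677e+00, -1.90032362e-02]), 'qvel': array([-0.00114653,  0.00043043,  0.00037671,  0.00079312,  0.00082075,
        0.00144812]), 'joint_torque': array([ 1.97535941e-03, -5.44621933e+01, -2.73662245e+01,  6.44729706e-02,
        2.26995681e-02, -1.05388899e-04]), 'ee_pos': array([ 212.27096002, -587.23740014,  229.88275273]), 'orientation': array([-2.57061069e+00,  1.80432981e+00,  1.99131092e-03]), 'ft_force': array([-0.21385741,  0.0801755 , -0.51598231]), 'moment': array([0.0091777 , 0.03120592, 0.03722977]), 'width': 87.76870259916228}
scene [1004. -637. 1028.]
place1 [(array([528.2, -31.4,  47.1]), 0.95), (array([614.8,  98.6,  49.2]), 0.86), (array([506.6,  83. ,  48.4]), 0.84), (array([638.2, -11.2,  51.9]), 0.63)]
place2 [(array([528.2, -31.4,  47.1]), 0.95), (array([614.8,  98.6,  49.2]), 0.86), (array([506.6,  83. ,  48.4]), 0.84), (array([638.2, -11.2,  51.9]), 0.63)]
place3 [(array([528.2, -31.4,  47.1]), 0.95), (array([614.8,  98.6,  49.2]), 0.86), (array([50
[... 526 characters left out ...]
7,  50. ]), 0.55)]
place2 [(array([616.3,  94.9,  52.8]), 0.74), (array([503. ,  76.7,  53.2]), 0.57), (array([533.1, -34.5,  48.2]), 0.55), (array([637.6, -11.7,  50. ]), 0.55)]
place3 [(array([616.3,  94.9,  52.8]), 0.74), (array([503. ,  76.7,  53.2]), 0.57), (array([533.1, -34.5,  48.2]), 0.55), (array([637.6, -11.7,  50. ]), 0.55)]
place4 [(array([616.3,  94.9,  52.8]), 0.74), (array([503. ,  76.7,  53.2]), 0.57), (array([533.1, -34.5,  48.2]), 0.55), (array([637.6, -11.7,  50. ]), 0.55)]
board [(array([569.3,  34.4,   1.4]), 0.82), (array([ 447.6, -445.3,    4.1]), 0.15)]
bottle [(array([583.2, 157.2,  52.8]), 0.53)]
tray [(array([606.4, -77.9,  47.9]), 0.61)]
wrist [ 281. -564.  385.]
```

View pics/scene0.png

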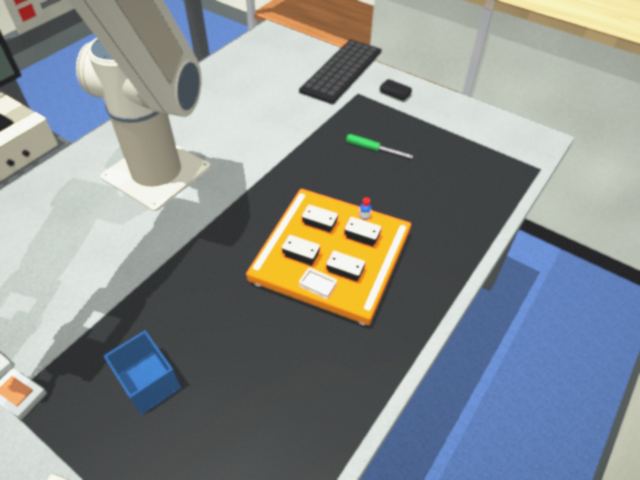

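View pics/top0.png

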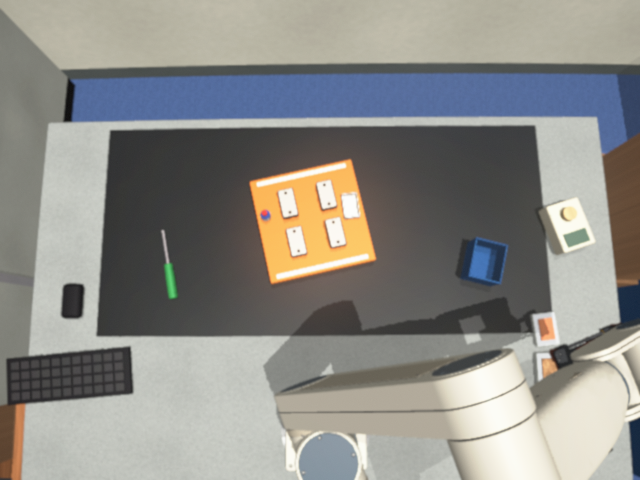

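```bash
cat > fit.py <<'E'
import numpy as np
P=np.array([[503,77],[531,-33],[615.5,97],[638,-11.5]]) # place1..4 (near L, near R, far L, far R)
M=np.array([[-55,55],[-55,-55],[55,55],[55,-55]])
c=P.mean(0); Q=P-c
th=np.arctan2((M[:,0]*Q[:,1]-M[:,1]*Q[:,0]).sum(),(M*Q).sum())
R=np.array([[np.cos(th),-np.sin(th)],[np.sin(th),np.cos(th)]])
print(c,th,np.degrees(th)); print((M@R.T+c).round(1)); print((Q-M@R.T).round(1))
E
python3 fit.py
```

```text
[571.875  32.375] 0.20703592727323494 11.862284840333816
[[506.7  74.9]
 [529.4 -32.8]
 [614.4  97.5]
 [637.  -10.1]]
[[-3.7  2.1]
 [ 1.6 -0.2]
 [ 1.1 -0.5]
 [ 1.  -1.4]]
```

```bash
cat > h.py <<'E'
import numpy as np, cv2, sys
from workcell import ctrl
from scipy.spatial.transform import Rotation as Ro
def go(x,y,z,th):
    """shift in current tool axes to world point, turn to tool x along board -y (th board yaw)"""
    o=ctrl.get_obs(); R=Ro.from_rotvec(o["orientation"]); p=np.array(o["ee_pos"])
    xd=np.array([np.sin(th),-np.cos(th),0]); zd=np.array([0,0,-1.]); yd=np.cross(zd,xd)
    T=Ro.from_matrix(np.array([xd,yd,zd]).T)
    print("t",round(o["t"],2),"p",p.round(1),"F",o["ft_force"].round(2),"w",round(o["width"],1))
    print("shift",R.inv().apply(np.array([x,y,z])-p).round(1),"turn",(R.inv()*T).as_rotvec().round(3))
    print("shift in final axes",T.inv().apply(np.array([x,y,z])-p).round(1))
E
python3 -c "
from h import *
go(501,17,230,.207)"
```

```text
t 0.85 p [ 212.5 -587.8  230.7] F [-0.57  0.29  0.75] w 87.8
shift [-470.7 -476.9    0.7] turn [-0.   -0.    0.14]
shift in final axes [-532.6 -406.7    0.7]
```

```bash
python3 -m handwheel '[[[0,0,0.07],[-12,-10,0],0],[[0,0,0.07],[-24,-19,0],0],[[0,0,0],[-32,-25,0],0],[[0,0,0],[-32,-25,0],0],[[0,0,0],[-32,-25,0],0],[[0,0,0],[-32,-25,0],0],[[0,0,0],[-32,-25,0],0],[[0,0,0],[-32,-25,0],0],[[0,0,0],[-32,-25,0],0],[[0,0,0],[-32,-25,0],0]]'; python3 -c "
from h import *
go(501,17,230,.207)"
```

```text
t: 1.68
ee_pos: [376.9, -251.4, 230.2]
orientation: [2.417, -2.002, 0.011]
ft_force: [1.2, -0.2, 0.5]
width: 24.6
t 1.68 p [ 376.9 -251.4  230.2] F [ 1.18 -0.24  0.54] w 24.6
shift [-240.7 -171.9   -1.3] turn [-0.002 -0.008 -0.02 ]
shift in final axes [-2.372e+02 -1.766e+02  2.000e-01]
```

```bash
python3 -m handwheel '[[[0,0,-0.02],[-32,-24,0],0],[[0,0,0],[-32,-24,0],0],[[0,0,0],[-32,-24,0],0],[[0,0,0],[-32,-24,0],0],[[0,0,0],[-32,-24,0],0],[[0,0,0],[-32,-24,0],0],[[0,0,0],[-28,-21,0],0],[[0,0,0],[-14,-10,0],0],[[0,0,0],[0,0,0],0],[[0,0,0],[0,0,0],0]]'
python3 - <<'E'
from h import *
go(501,17,230,.207)
o=ctrl.get_obs()
p=ctrl.get_image("wrist"); cv2.imwrite("pics/w1.png",p["pixels"][:,:,::-1])
R=cv2.Rodrigues(p["rvec"])[0]
print(o["joint_torque"], p["camera_matrix"],p["dist"],p["rvec"],p["tvec"])
import pickle; pickle.dump({k:p[k] for k in p},open("w1.pkl","wb"))
for d in ctrl.spot_point(p,"place1"): print((R.T@(d["position"]-p["tvec"].reshape(3))).round(1),d["score"])
E
```

```text
t: 2.52
ee_pos: [507.5, 33.1, 231.8]
orientation: [-2.447, 1.967, -0.023]
ft_force: [-1.3, 0.2, 0.4]
width: 0.2
t 2.52 p [507.5  33.1 231.8] F [-1.31  0.24  0.38] w 0.2
shift [14.3  9.8  1.9] turn [-0.011 -0.01   0.009]
shift in final axes [14.4  9.6  1.8]
[  0.87933244 -41.58371687 -26.32895529   0.08420626  -0.18029451
   0.12166907] [[393.86552452   0.         321.0550854 ]
 [  0.         393.86552452 243.5719617 ]
 [  0.           0.           1.        ]] [-0.03811981  0.          0.          0.          0.        ] [-2.27620229  1.83375673  0.22937049] [-79.56376076 454.66225892 521.42590054]
```

View pics/w1.png

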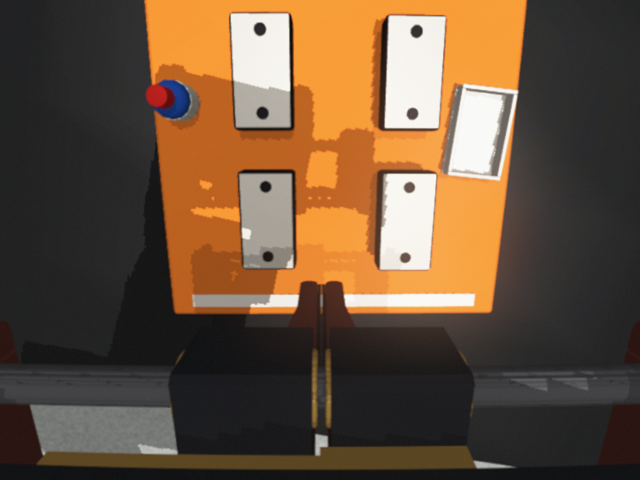

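```bash
cat > dots.py <<'E'
import pickle,numpy as np,cv2
from scipy.optimize import least_squares
p=pickle.load(open("w1.pkl","rb")); g=cv2.cvtColor(p["pixels"],cv2.COLOR_RGB2GRAY)
seed=[[(265,187),(268,257)],[(409,187),(405,258)],[(260,29),(262,113)],[(417,31),(412,113)]]
px=[]
for c in seed:
    for (u,v) in c[::1]:
        w=g[v-9:v+10,u-9:u+10].astype(float); m=np.clip(w.max()*0.75-w,0,None)
        yy,xx=np.mgrid[v-9:v+10,u-9:u+10]; px.append([(m*xx).sum()/m.sum(),(m*yy).sum()/m.sum()])
px=np.array(px); print(px.round(1).tolist())
M=[(-55,55),(-55,-55),(55,55),(55,-55)]
def pts(q):
    x,y,th=q[:3]; o=[]
    for i,(a,b) in enumerate(M):
        for e in (28,-28):
            X=a+e; o.append([x+X*np.cos(th)-b*np.sin(th),y+X*np.sin(th)+b*np.cos(th),q[3+i]])
    return np.array(o)
f=lambda q:(cv2.projectPoints(pts(q),p["rvec"],p["tvec"],p["camera_matrix"],p["dist"])[0].reshape(-1,2)-px).ravel()
s=least_squares(f,[572,32,.2,83,83,83,83]); print(s.x.round(3)); print(s.fun.reshape(-1,2).round(1).tolist())
print(pts(s.x).round(1))
E
python3 dots.py
```

```text
[[265.2, 186.4], [267.5, 256.2], [409.0, 187.1], [404.9, 257.4], [259.5, 28.6], [262.1, 112.6], [416.3, 30.9], [412.0, 113.3]]
[5.71587e+02 3.23210e+01 2.14000e-01 8.33980e+01 8.71880e+01 8.73140e+01
 8.39740e+01]
[[-0.0, -0.0], [0.0, 0.0], [-0.0, 0.0], [0.1, -0.0], [0.0, 0.0], [-0.0, -0.0], [-0.0, -0.0], [0.0, 0.1]]
[[533.5  80.3  83.4]
 [478.8  68.4  83.4]
 [556.9 -27.2  87.2]
 [502.2 -39.1  87.2]
 [641.  103.7  87.3]
 [586.3  91.8  87.3]
 [664.4  -3.8  84. ]
 [609.7 -15.7  84. ]]
```

```bash
python3 -c "
from h import *
go(478.8,68.4,115,.214)"
```

```text
t 2.62 p [507.   31.9 231.8] F [-0.6  -0.04 -0.94] w 0.6
shift [-42.9  21.  116.2] turn [-0.01 -0.01  0.  ]
shift in final axes [-41.7  19.8 116.8]
```

```bash
python3 -m handwheel '[[[-0.01,-0.01,0],[-10,5,18],0],[[0,0,0],[-12,6,24],0],[[0,0,0],[-12,6,24],0],[[0,0,0],[-8,4,24],0],[[0,0,0],[-4,2,18],0],[[0,0,0],[-2,1,10],0],[[0,0,0],[0,0,4],0],[[0,0,0],[0,0,0],0],[[0,0,0],[0,0,0],0],[[0,0,0],[0,0,0],0]]'; python3 -c "
from h import *
go(478.8,68.4,115,.214)"
```

```text
t: 3.45
ee_pos: [471.9, 61.7, 108.4]
orientation: [-2.426, 1.993, -0.007]
ft_force: [-0.6, -0.2, -0.0]
width: 0.5
t 3.45 p [471.9  61.7 108.4] F [-0.62 -0.18 -0.  ] w 0.5
shift [-5.2 -8.1 -6.6] turn [-0.004 -0.003 -0.018]
shift in final axes [-5.1 -8.2 -6.6]
```

```bash
python3 -m handwheel '[[[0,0,-0.018],[-3,-5,2],0],[[0,0,0],[-2,-3,3],0],[[0,0,0],[0,0,3],0],[[0,0,0],[0,0,2],0],[[0,0,0],[0,0,0],0],[[0,0,0],[0,0,0],0],[[0,0,0],[0,0,0],0],[[0,0,0],[0,0,0],0],[[0,0,0],[0,0,0],0],[[0,0,0],[0,0,0],0]]'; python3 -c "
from h import *
go(478.8,68.4,91.5,.214)"
```

```text
t: 4.28
ee_pos: [482.3, 68.5, 100.3]
orientation: [-2.442, 1.967, -0.015]
ft_force: [-0.5, -0.3, -0.3]
width: 0.6
t 4.28 p [482.3  68.5 100.3] F [-0.45 -0.34 -0.27] w 0.6
shift [-0.7  3.6  8.8] turn [-0.011 -0.003  0.001]
shift in final axes [-0.6  3.5  8.8]
```

```bash
python3 -m handwheel '[[[-0.01,0,0],[0,2,1],0],[[0,0,0],[0,1.5,1],0],[[0,0,0],[0,0,1],0],[[0,0,0],[0,0,1],0],[[0,0,0],[0,0,1],0],[[0,0,0],[0,0,1],0],[[0,0,0],[0,0,0],0],[[0,0,0],[0,0,0],0],[[0,0,0],[0,0,0],0],[[0,0,0],[0,0,0],0]]'; python3 -c "
from h import *
go(478.8,68.4,91.5,.214)"
```

```text
t: 5.12
ee_pos: [478.4, 67.6, 93.6]
orientation: [2.445, -1.969, 0.004]
ft_force: [-0.8, 0.2, -0.2]
width: 0.4
t 5.12 p [478.4  67.6  93.6] F [-0.8   0.21 -0.2 ] w 0.4
shift [-0.7 -0.6  2.1] turn [ 0.001 -0.003  0.001]
shift in final axes [-0.7 -0.6  2.1]
```

```bash
python3 -m handwheel '[[[0,0,0],[0,0,0.5],0],[[0,0,0],[0,0,0.5],0],[[0,0,0],[0,0,0.5],0],[[0,0,0],[0,0,0.5],0],[[0,0,0],[0,0,0.5],0],[[0,0,0],[0,0,0.5],0],[[0,0,0],[0,0,0],0],[[0,0,0],[0,0,0],0],[[0,0,0],[0,0,0],0],[[0,0,0],[0,0,0],0]]'; python3 -c "
from h import *
go(478.8,68.4,91.5,.214)"
```

```text
t: 5.95
ee_pos: [478.6, 67.6, 90.5]
orientation: [2.445, -1.969, 0.004]
ft_force: [0.5, -0.4, 1.0]
width: 0.6
t 5.95 p [478.6  67.6  90.5] F [ 0.45 -0.38  1.  ] w 0.6
shift [-0.7 -0.4 -1. ] turn [ 0.    -0.003  0.001]
shift in final axes [-0.7 -0.4 -1. ]
```

```bash
python3 -m handwheel '[[[0,0,0],[0,0,0.5],0],[[0,0,0],[0,0,0.5],0],[[0,0,0],[0,0,0.5],0],[[0,0,0],[0,0,0.5],0],[[0,0,0],[0,0,0],0],[[0,0,0],[0,0,0],0],[[0,0,0],[0,0,0],0],[[0,0,0],[0,0,0],0],[[0,0,0],[0,0,0],0],[[0,0,0],[0,0,0],0]]'; python3 -c "
from h import *
go(478.8,68.4,91.5,.214)"
```

```text
t: 6.78
ee_pos: [478.7, 67.6, 90.5]
orientation: [2.445, -1.969, 0.004]
ft_force: [-0.7, -0.2, 0.7]
width: 0.7
t 6.78 p [478.7  67.6  90.5] F [-0.7  -0.23  0.68] w 0.7
shift [-0.8 -0.3 -1. ] turn [-0.    -0.003  0.001]
shift in final axes [-0.8 -0.3 -1. ]
```

```bash
python3 -m handwheel '[[[0,0,0],[0,0,0],0],[[0,0,0],[0,0,0],0],[[0,0,0],[0,0,0],0],[[0,0,0],[0,0,0],0],[[0,0,0],[0,0,0],0],[[0,0,0],[0,0,0.5],0],[[0,0,0],[0,0,0.5],0],[[0,0,0],[0,0,0.5],0],[[0,0,0],[0,0,0.5],0],[[0,0,0],[0,0,0.5],0]]'; python3 -c "
from h import *
go(478.8,68.4,91.5,.214)"
```

```text
t: 7.62
ee_pos: [478.7, 67.6, 90.4]
orientation: [2.445, -1.969, 0.004]
ft_force: [-2.4, -0.5, 8.5]
width: 0.2
t 7.62 p [478.7  67.6  90.4] F [-2.4  -0.5   8.48] w 0.2
shift [-0.8 -0.3 -1.1] turn [ 0.    -0.003  0.001]
shift in final axes [-0.8 -0.3 -1.1]
```

```bash
python3 -c "
from h import *
go(502.2,-39.1,100,.214)"; python3 -m handwheel '[[[0,0,0],[0,0,-6],0],[[0,0,0],[0,0,-10],0],[[0,0,0],[16,0,-6],0],[[0,0,0],[24,0,0],0],[[0,0,0],[26,0,0],0],[[0,0,0],[20,0,0],0],[[0,0,0],[12,0,0],0],[[0,0,0],[4,0,0],0],[[0,0,0],[0,0,0],0],[[0,0,0],[0,0,0],0]]'; python3 -c "
from h import *
go(502.2,-39.1,100,.214)"
```

```text
t 7.62 p [478.7  67.6  90.4] F [-2.4  -0.5   8.48] w 0.2
shift [109.3  -0.2  -9.2] turn [ 0.    -0.003  0.001]
shift in final axes [109.3  -0.3  -9.6]
t: 8.45
ee_pos: [503.1, -35.4, 119.6]
orientation: [-2.448, 1.968, -0.011]
ft_force: [0.1, 0.8, -0.9]
width: 0.5
t 8.45 p [503.1 -35.4 119.6] F [ 0.11  0.78 -0.85] w 0.5
shift [ 3.3  1.7 19.6] turn [-0.005 -0.005  0.003]
shift in final axes [ 3.4  1.6 19.6]
```

```bash
python3 -m handwheel '[[[-0.005,-0.005,0],[1.5,1,4],0],[[0,0,0],[1,0.5,5],0],[[0,0,0],[1,0,5],0],[[0,0,0],[0,0,4],0],[[0,0,0],[0,0,2],0],[[0,0,0],[0,0,0],0],[[0,0,0],[0,0,0],0],[[0,0,0],[0,0,0],0],[[0,0,0],[0,0,0],0],[[0,0,0],[0,0,0],0]]'; python3 -c "
from h import *
go(502.2,-39.1,94.2,.214)"
```

```text
t: 9.28
ee_pos: [500.8, -35.9, 96.7]
orientation: [2.452, -1.962, -0.006]
ft_force: [-0.5, 0.5, -0.4]
width: 0.4
t 9.28 p [500.8 -35.9  96.7] F [-0.45  0.52 -0.38] w 0.4
shift [ 3.4 -0.7  2.5] turn [0.003 0.002 0.007]
shift in final axes [ 3.4 -0.7  2.5]
```

Steps of 0.4 mm down, ending while still pushing.

```bash
python3 -m handwheel '[[[0,0,0.007],[2,0,0],0],[[0,0,0],[1.4,-0.5,0],0],[[0,0,0],[0,0,0.4],0],[[0,0,0],[0,0,0.4],0],[[0,0,0],[0,0,0.4],0],[[0,0,0],[0,0,0.4],0],[[0,0,0],[0,0,0.4],0],[[0,0,0],[0,0,0.4],0],[[0,0,0],[0,0,0.4],0],[[0,0,0],[0,0,0.4],0]]'; python3 -c "
from h import *
go(502.2,-39.1,94.2,.214)"
```

```text
t: 10.12
ee_pos: [502.7, -39.8, 94.2]
orientation: [2.445, -1.972, -0.004]
ft_force: [-2.8, 0.7, 11.0]
width: 0.6
t 10.12 p [502.7 -39.8  94.2] F [-2.85  0.7  11.04] w 0.6
shift [-0.8  0.3  0. ] turn [ 0.002  0.001 -0.001]
shift in final axes [-0.8  0.3  0. ]
```

```bash
python3 -m handwheel '[[[0,0,0],[0,0,-6],0],[[0,0,0],[0,0,-10],0],[[0,0,0],[0,-16,-6],0],[[0,0,0],[0,-24,0],0],[[0,0,0],[0,-26,0],0],[[0,0,0],[0,-20,0],0],[[0,0,0],[0,-12,0],0],[[0,0,0],[0,-6,0],0],[[0,0,0],[0,0,0],0],[[0,0,0],[0,0,0],0]]'; python3 -c "
from h import *
go(609.7,-15.7,91,.214)"
```

```text
t: 10.95
ee_pos: [608.1, -16.7, 123.1]
orientation: [-2.444, 1.973, 0.002]
ft_force: [-0.9, 0.1, 0.6]
width: 0.4
t 10.95 p [608.1 -16.7 123.1] F [-0.88  0.08  0.58] w 0.4
shift [-0.6 -1.8 32.1] turn [ 0.     0.001 -0.001]
shift in final axes [-0.6 -1.8 32.1]
```

```bash
python3 -m handwheel '[[[0,0,0],[-0.5,-1,5],0],[[0,0,0],[0,-0.5,7],0],[[0,0,0],[0,0,7],0],[[0,0,0],[0,0,5],0],[[0,0,0],[0,0,3],0],[[0,0,0],[0,0,1],0],[[0,0,0],[0,0,0],0],[[0,0,0],[0,0,0],0],[[0,0,0],[0,0,0],0],[[0,0,0],[0,0,0],0]]'; python3 -c "
from h import *
go(609.7,-15.7,91,.214)"
```

```text
t: 11.78
ee_pos: [604.6, -16.6, 91.2]
orientation: [2.441, -1.973, -0.008]
ft_force: [0.1, -0.4, -0.2]
width: 0.4
t 11.78 p [604.6 -16.6  91.2] F [ 0.07 -0.36 -0.2 ] w 0.4
shift [ 0.2 -5.1  0.2] turn [ 0.006  0.002 -0.002]
shift in final axes [ 0.2 -5.1  0.2]
```

```bash
python3 -m handwheel '[[[0.006,0,0],[0,-2,-1],0],[[0,0,0],[0,-2,0],0],[[0,0,0],[0,-1,0],0],[[0,0,0],[0,0,0.3],0],[[0,0,0],[0,0,0.3],0],[[0,0,0],[0,0,0.3],0],[[0,0,0],[0,0,0.3],0],[[0,0,0],[0,0,0.3],0],[[0,0,0],[0,0,0.3],0],[[0,0,0],[0,0,0.3],0]]'; python3 -c "
from h import *
go(609.7,-15.7,91,.214)"
```

```text
t: 12.62
ee_pos: [610.9, -15.4, 91.1]
orientation: [-2.441, 1.972, -0.001]
ft_force: [-0.6, 0.1, -0.3]
width: 0.5
t 12.62 p [610.9 -15.4  91.1] F [-0.6   0.15 -0.31] w 0.5
shift [0.1 1.3 0.1] turn [-0.003  0.002 -0.002]
shift in final axes [0.1 1.3 0.1]
```

```bash
python3 -m handwheel '[[[0,0,0],[0,0,0.3],0],[[0,0,0],[0,0,0.3],0],[[0,0,0],[0,0,0.3],0],[[0,0,0],[0,0,0.3],0],[[0,0,0],[0,0,0.3],0],[[0,0,0],[0,0,0.3],0],[[0,0,0],[0,0,0.3],0],[[0,0,0],[0,0,0.3],0],[[0,0,0],[0,0,0.3],0],[[0,0,0],[0,0,0.3],0]]'; python3 -c "
from h import *
go(609.7,-15.7,91,.214)"
```

```text
t: 13.45
ee_pos: [610.5, -15.5, 88.4]
orientation: [-2.441, 1.972, 0.0]
ft_force: [-0.7, -0.3, 3.0]
width: 0.5
t 13.45 p [610.5 -15.5  88.4] F [-0.68 -0.27  2.96] w 0.5
shift [ 0.   0.8 -2.6] turn [-0.002  0.002 -0.002]
shift in final axes [ 0.   0.8 -2.6]
```

```bash
python3 -m handwheel '[[[0,0,0],[0,0,0.3],0],[[0,0,0],[0,0,0.3],0],[[0,0,0],[0,0,0.3],0],[[0,0,0],[0,0,0.3],0],[[0,0,0],[0,0,0.3],0],[[0,0,0],[0,0,0.3],0],[[0,0,0],[0,0,0.3],0],[[0,0,0],[0,0,0.3],0],[[0,0,0],[0,0,0.3],0],[[0,0,0],[0,0,0.3],0]]'; python3 -c "
from h import *
go(609.7,-15.7,91,.214)"
```

```text
t: 14.28
ee_pos: [610.4, -15.6, 87.5]
orientation: [-2.442, 1.972, -0.0]
ft_force: [-2.0, -0.4, 5.5]
width: 0.4
t 14.28 p [610.4 -15.6  87.5] F [-2.03 -0.44  5.54] w 0.4
shift [-0.   0.7 -3.5] turn [-0.002  0.002 -0.002]
shift in final axes [-0.   0.7 -3.5]
```

Run:
```python
from h import *
p=ctrl.get_image("wrist"); cv2.imwrite("pics/w2.png",p["pixels"][:,:,::-1])
```

```text
(no output)
```

View pics/w2.png

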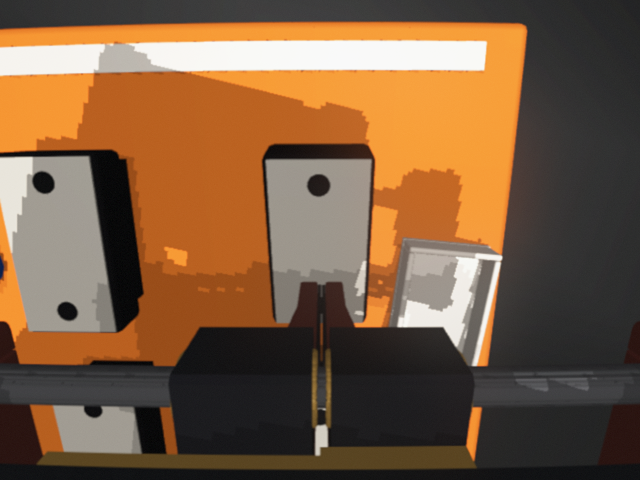

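```bash
python3 -m handwheel '[[[0,0,0],[0,0,-6],0],[[0,0,0],[0,0,-10],0],[[0,0,0],[-16,0,-10],0],[[0,0,0],[-24,0,0],0],[[0,0,0],[-26,0,0],0],[[0,0,0],[-20,0,0],0],[[0,0,0],[-12,0,0],0],[[0,0,0],[-6,0,0],0],[[0,0,0],[0,0,0],0],[[0,0,0],[0,0,0],0]]'; python3 -c "
from h import *
go(586.3,91.8,94.3,.214)"
```

```text
t: 15.17
ee_pos: [591.2, 89.1, 119.8]
orientation: [-2.435, 1.972, -0.009]
ft_force: [-0.7, -0.6, 0.4]
width: 0.6
t 15.17 p [591.2  89.1 119.8] F [-0.67 -0.57  0.37] w 0.6
shift [-3.6  4.5 25.4] turn [-0.01   0.001 -0.004]
shift in final axes [-3.6  4.2 25.5]
```

```bash
python3 -m handwheel '[[[-0.01,0,0],[-2,2,4],0],[[0,0,0],[-1.5,1.5,5],0],[[0,0,0],[0,0,5],0],[[0,0,0],[0,0,4],0],[[0,0,0],[0,0,2],0],[[0,0,0],[0,0,0],0],[[0,0,0],[0,0,0],0],[[0,0,0],[0,0,0],0],[[0,0,0],[0,0,0],0],[[0,0,0],[0,0,0],0]]'; python3 -c "
from h import *
go(586.3,91.8,94.3,.214)"
```

```text
t: 16.0
ee_pos: [587.0, 87.9, 96.3]
orientation: [2.435, -1.981, -0.004]
ft_force: [0.1, -0.2, -0.3]
width: 0.0
t 16.0 p [587.   87.9  96.3] F [ 0.08 -0.19 -0.35] w 0.0
shift [-3.9 -0.1  2. ] turn [ 0.003  0.    -0.009]
shift in final axes [-3.9 -0.1  2. ]
```

```bash
python3 -m handwheel '[[[0,0,-0.009],[-2,0,0],0],[[0,0,0],[-1.5,0,0],0],[[0,0,0],[0,0,0.3],0],[[0,0,0],[0,0,0.3],0],[[0,0,0],[0,0,0.3],0],[[0,0,0],[0,0,0.3],0],[[0,0,0],[0,0,0.3],0],[[0,0,0],[0,0,0.3],0],[[0,0,0],[0,0,0.3],0],[[0,0,0],[0,0,0.3],0]]'; python3 -c "
from h import *
go(586.3,91.8,94.3,.214)"
```

```text
t: 16.83
ee_pos: [586.7, 92.1, 94.6]
orientation: [2.447, -1.969, -0.002]
ft_force: [0.4, 0.8, -0.1]
width: 0.6
t 16.83 p [586.7  92.1  94.6] F [ 0.44  0.81 -0.12] w 0.6
shift [0.2 0.5 0.3] turn [0.002 0.    0.002]
shift in final axes [0.2 0.5 0.3]
```

```bash
python3 -m handwheel '[[[0,0,0],[0,0,0],0],[[0,0,0],[0,0,0],0],[[0,0,0],[0,0,0.3],0],[[0,0,0],[0,0,0.3],0],[[0,0,0],[0,0,0.3],0],[[0,0,0],[0,0,0.3],0],[[0,0,0],[0,0,0.3],0],[[0,0,0],[0,0,0.3],0],[[0,0,0],[0,0,0.3],0],[[0,0,0],[0,0,0.3],0]]'; python3 -c "
from h import *
go(586.3,91.8,94.3,.214)"
```

```text
t: 17.67
ee_pos: [586.7, 92.1, 94.4]
orientation: [2.447, -1.969, -0.002]
ft_force: [-2.4, -0.6, 5.8]
width: 0.2
t 17.67 p [586.7  92.1  94.4] F [-2.43 -0.6   5.76] w 0.2
shift [0.2 0.4 0.1] turn [0.002 0.    0.002]
shift in final axes [0.2 0.4 0.1]
```

```bash
python3 -m handwheel '[[[0,0,0],[0,0,-6],0],[[0,0,0],[0,0,-10],0],[[0,0,0],[16,-6,-6],0],[[0,0,0],[24,-8,0],0],[[0,0,0],[26,-8,0],0],[[0,0,0],[20,-4,0],0],[[0,0,0],[14,0,0],0],[[0,0,0],[8,0,0],0],[[0,0,0],[0,0,0],0],[[0,0,0],[0,0,0],0]]'; python3 -c "
from h import *
go(637,-9.8,91,.214)"
```

```text
t: 18.5
ee_pos: [638.0, -11.1, 122.0]
orientation: [-2.449, 1.966, -0.003]
ft_force: [-0.1, 0.6, 0.0]
width: 0.2
t 18.5 p [638.  -11.1 122. ] F [-0.1   0.62  0.03] w 0.2
shift [-1.5  0.8 31. ] turn [-0.002 -0.     0.004]
shift in final axes [-1.4  0.7 31. ]
```

```bash
python3 -m handwheel '[[[0,0,0],[-1,0.5,4],0],[[0,0,0],[0,0,6],0],[[0,0,0],[0,0,6],0],[[0,0,0],[0,0,5],0],[[0,0,0],[0,0,3],0],[[0,0,0],[0,0,1],0],[[0,0,0],[0,0,0],0],[[0,0,0],[0,0,0],0],[[0,0,0],[0,0,0],0],[[0,0,0],[0,0,0],0]]'; python3 -c "
from h import *
go(637,-9.8,91,.214)"
python3 - <<'E'
from h import *
p=ctrl.get_image("wrist"); cv2.imwrite("pics/w3.png",p["pixels"][:,:,::-1])
E
```

```text
t: 19.33
ee_pos: [634.5, -5.5, 92.9]
orientation: [2.454, -1.961, -0.003]
ft_force: [-0.1, 1.2, 0.2]
width: 0.2
t 19.33 p [634.5  -5.5  92.9] F [-0.15  1.18  0.24] w 0.2
shift [ 4.7 -1.5  1.9] turn [0.002 0.001 0.008]
shift in final axes [ 4.7 -1.6  1.9]
```

View pics/w3.png

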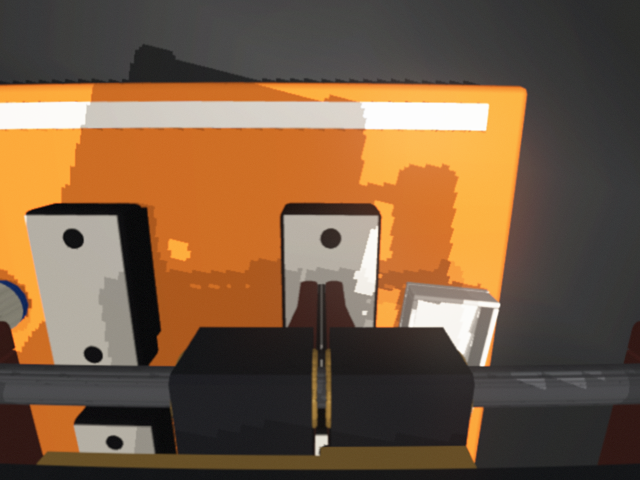

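```bash
python3 -m handwheel '[[[0,0,0.008],[2.5,-1,0],0],[[0,0,0],[2,-0.5,0],0],[[0,0,0],[0,0,0],0],[[0,0,0],[0,0,0.4],0],[[0,0,0],[0,0,0.4],0],[[0,0,0],[0,0,0.4],0],[[0,0,0],[0,0,0.4],0],[[0,0,0],[0,0,0.4],0],[[0,0,0],[0,0,0.4],0],[[0,0,0],[0,0,0.4],0]]'; python3 -c "
from h import *
go(637,-9.8,91,.214)"
```

```text
t: 20.22
ee_pos: [638.0, -10.5, 91.1]
orientation: [-2.444, 1.973, 0.0]
ft_force: [-1.6, -0.3, 5.8]
width: 0.6
t 20.22 p [638.  -10.5  91.1] F [-1.56 -0.25  5.78] w 0.6
shift [-0.9  0.9  0.1] turn [-0.     0.001 -0.001]
shift in final axes [-0.9  0.9  0.1]
```

Contact at 91.1, as predicted. Now press home.

```bash
python3 -m handwheel '[[[0,0,0],[0,0,0.7],0],[[0,0,0],[0,0,0.9],0],[[0,0,0],[0,0,0.9],0],[[0,0,0],[0,0,0.9],0],[[0,0,0],[0,0,0.9],0],[[0,0,0],[0,0,0.9],0],[[0,0,0],[0,0,0.9],0],[[0,0,0],[0,0,0.9],0],[[0,0,0],[0,0,0.9],0],[[0,0,0],[0,0,0.9],0]]'; python3 -c "
from h import *
go(637,-9.8,91,.214)"
```

```text
t: 21.05
ee_pos: [638.1, -10.5, 91.0]
orientation: [-2.445, 1.972, -0.001]
ft_force: [-2.7, 0.5, 8.0]
width: 0.5
t 21.05 p [638.1 -10.5  91. ] F [-2.67  0.46  8.01] w 0.5
shift [-1.   0.9 -0. ] turn [-0.001 -0.    -0.   ]
shift in final axes [-1.   0.9 -0. ]
```

```bash
python3 -m handwheel '[[[0,0,0],[0,0,1.2],0],[[0,0,0],[0,0,1.4],0],[[0,0,0],[0,0,1.4],0],[[0,0,0],[0,0,1.4],0],[[0,0,0],[0,0,1.4],0],[[0,0,0],[0,0,1.4],0],[[0,0,0],[0,0,1.4],0],[[0,0,0],[0,0,1.4],0],[[0,0,0],[0,0,1.4],0],[[0,0,0],[0,0,1.4],0]]'; python3 -c "
from h import *
go(637,-9.8,91,.214)"
```

```text
t: 21.88
ee_pos: [638.1, -10.5, 87.8]
orientation: [-2.446, 1.971, -0.002]
ft_force: [-3.6, -0.1, 10.2]
width: 0.6
t 21.88 p [638.1 -10.5  87.8] F [-3.59 -0.12 10.21] w 0.6
shift [-1.   0.9 -3.2] turn [-0.001 -0.001  0.   ]
shift in final axes [-1.   0.9 -3.2]
```

```bash
python3 -m handwheel '[[[0,0,0],[0,0,1.4],0],[[0,0,0],[0,0,1.4],0],[[0,0,0],[0,0,1.4],0],[[0,0,0],[0,0,1.4],0],[[0,0,0],[0,0,1.4],0],[[0,0,0],[0,0,1.4],0],[[0,0,0],[0,0,1.4],0],[[0,0,0],[0,0,1.4],0],[[0,0,0],[0,0,1.4],0],[[0,0,0],[0,0,1.4],0]]'; python3 -c "
from h import *
go(637,-9.8,91,.214)"
```

```text
t: 22.72
ee_pos: [638.2, -10.5, 84.9]
orientation: [-2.446, 1.97, -0.004]
ft_force: [-4.2, -0.7, 13.9]
width: 0.6
t 22.72 p [638.2 -10.5  84.9] F [-4.18 -0.72 13.9 ] w 0.6
shift [-1.   1.  -6.1] turn [-0.002 -0.002  0.001]
shift in final axes [-1.   1.  -6.1]
```

```bash
python3 -m handwheel '[[[0,0,0],[0,0,1.4],0],[[0,0,0],[0,0,1.4],0],[[0,0,0],[0,0,1.4],0],[[0,0,0],[0,0,1.4],0],[[0,0,0],[0,0,1.4],0],[[0,0,0],[0,0,1.4],0],[[0,0,0],[0,0,1.4],0],[[0,0,0],[0,0,1.4],0],[[0,0,0],[0,0,1.4],0],[[0,0,0],[0,0,1.4],0]]'; python3 -c "
from h import *
go(637,-9.8,91,.214)"
```

```text
t: 23.55
ee_pos: [638.1, -10.5, 84.9]
orientation: [-2.447, 1.969, -0.006]
ft_force: [-4.8, -0.7, 11.8]
width: 0.4
t 23.55 p [638.1 -10.5  84.9] F [-4.85 -0.71 11.8 ] w 0.4
shift [-0.9  0.9 -6.1] turn [-0.003 -0.002  0.001]
shift in final axes [-0.9  0.9 -6.1]
```

```bash
python3 -m handwheel '[[[0,0,0],[0,0,1.6],0],[[0,0,0],[0,0,1.8],0],[[0,0,0],[0,0,2.0],0],[[0,0,0],[0,0,2.0],0],[[0,0,0],[0,0,2.0],0],[[0,0,0],[0,0,2.0],0],[[0,0,0],[0,0,2.0],0],[[0,0,0],[0,0,2.0],0],[[0,0,0],[0,0,2.0],0],[[0,0,0],[0,0,2.0],0]]'; python3 -c "
from h import *
go(637,-9.8,91,.214)"
```

```text
t: 24.38
ee_pos: [638.2, -10.5, 84.7]
orientation: [-2.447, 1.968, -0.008]
ft_force: [-6.0, -0.6, 17.6]
width: 0.6
t 24.38 p [638.2 -10.5  84.7] F [-6.04 -0.62 17.63] w 0.6
shift [-1.   1.  -6.4] turn [-0.004 -0.003  0.002]
shift in final axes [-1.   1.  -6.3]
```

```bash
python3 -m handwheel '[[[0,0,0],[0,0,-3],0],[[0,0,0],[0,0,-5],0],[[0,0,0],[0,6,-3],0],[[0,0,0],[0,9,0],0],[[0,0,0],[0,8,0],0],[[0,0,0],[0,4,0],0],[[0,0,0],[0,1,0],0],[[0,0,0],[0,0,0],0],[[0,0,0],[0,0,0],0],[[0,0,0],[0,0,0],0]]'; python3 -c "
from h import *
go(609.7,-15.7,85,.214)"
```

```text
t: 25.22
ee_pos: [606.5, -17.2, 96.3]
orientation: [-2.447, 1.969, -0.006]
ft_force: [0.0, -0.5, -0.7]
width: 0.5
t 25.22 p [606.5 -17.2  96.3] F [ 0.02 -0.46 -0.73] w 0.5
shift [-0.8 -3.4 11.3] turn [-0.003 -0.003  0.002]
shift in final axes [-0.8 -3.5 11.3]
```

```bash
python3 -m handwheel '[[[0,0,0],[0,-1.5,2],0],[[0,0,0],[0,-1,2],0],[[0,0,0],[0,0,2],0],[[0,0,0],[0,0,1.5],0],[[0,0,0],[0,0,1],0],[[0,0,0],[0,0,0],0],[[0,0,0],[0,0,0],0],[[0,0,0],[0,0,0],0],[[0,0,0],[0,0,0.3],0],[[0,0,0],[0,0,0.3],0]]'; python3 -c "
from h import *
go(609.7,-15.7,85,.214)"
```

```text
t: 26.05
ee_pos: [610.1, -16.4, 85.6]
orientation: [-2.448, 1.969, -0.006]
ft_force: [0.2, -0.0, 0.3]
width: 0.6
t 26.05 p [610.1 -16.4  85.6] F [ 0.23 -0.01  0.29] w 0.6
shift [-0.8  0.2  0.6] turn [-0.003 -0.003  0.002]
shift in final axes [-0.8  0.2  0.6]
```

```bash
python3 -m handwheel '[[[0,0,0],[0,0,0],0],[[0,0,0],[0,0,0],0],[[0,0,0],[0,0,0.3],0],[[0,0,0],[0,0,0.3],0],[[0,0,0],[0,0,0.3],0],[[0,0,0],[0,0,0.3],0],[[0,0,0],[0,0,0.3],0],[[0,0,0],[0,0,0.3],0],[[0,0,0],[0,0,0.3],0],[[0,0,0],[0,0,0.3],0]]'; python3 -c "
from h import *
go(609.7,-15.7,85,.214)"
```

```text
t: 26.88
ee_pos: [610.3, -16.5, 84.7]
orientation: [-2.447, 1.968, -0.007]
ft_force: [-2.5, 0.0, 5.7]
width: 0.6
t 26.88 p [610.3 -16.5  84.7] F [-2.53  0.04  5.75] w 0.6
shift [-0.9  0.5 -0.3] turn [-0.004 -0.003  0.002]
shift in final axes [-0.9  0.5 -0.3]
```

No longer rocks. Retract and check.

```bash
python3 -m handwheel '[[[0,0,0],[0,0,-4],0],[[0,0,0],[0,0,-8],0],[[0,0,0],[0,0,-16],0],[[0,0,0],[0,5,-24],0],[[0,0,0],[0,20,-24],0],[[0,0,0],[0,24,-24],0],[[0,0,0],[0,24,-20],0],[[0,0,0],[0,20,-12],0],[[0,0,0],[0,6,0],0],[[0,0,0],[0,0,0],0]]'; python3 -m handwheel '[[[0,0,0],[0,0,0],0],[[0,0,0],[0,0,0],0],[[0,0,0],[0,0,0],0],[[0,0,0],[0,0,0],0],[[0,0,0],[0,0,0],0],[[0,0,0],[0,0,0],0],[[0,0,0],[0,0,0],0],[[0,0,0],[0,0,0],0],[[0,0,0],[0,0,0],0],[[0,0,0],[0,0,0],0]]'
python3 - <<'E'
from h import *
p=ctrl.get_image("wrist"); cv2.imwrite("pics/w4.png",p["pixels"][:,:,::-1])
E
```

```text
t: 27.72
ee_pos: [510.5, -37.9, 223.8]
orientation: [-2.447, 1.967, -0.011]
ft_force: [0.4, -1.0, -0.4]
width: 0.7
t: 28.55
ee_pos: [513.3, -37.0, 219.7]
orientation: [-2.45, 1.967, -0.005]
ft_force: [0.8, -0.0, 0.4]
width: 0.8
```

View pics/w4.png

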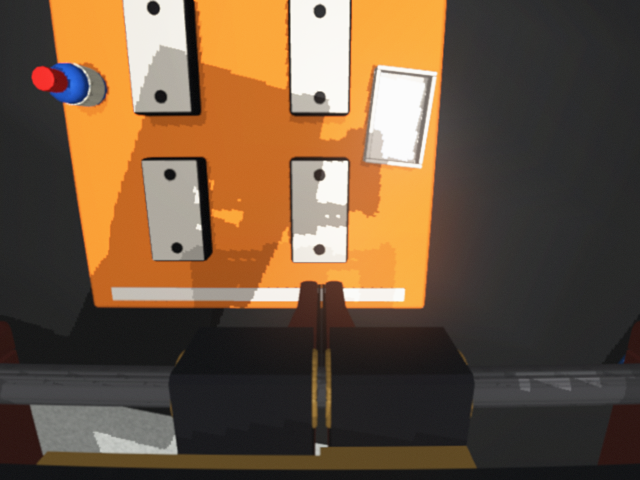

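The robot is clear, and all four covers, the bottle (70,85) and the tray (402,117) look undisturbed.

```bash
python3 -c "
from workcell import ctrl
print(ctrl.close_job())"
```

```text
the job is handed in; nothing more can be done
None
```

The loose cover was the far right one (place4). I pressed it down at its middle until it stopped, then handed the job in at about 28.6 s.

- **Finding it:** I pressed lightly on the near end of each cover. The near left, near right and far left covers did not give at measured forces of about 8.5, 11 and 6 N, all below the 16 N limit. The far right one dipped about 3.5 mm, with only 3 to 5.5 N showing.
- **Pressing it home:** It went down 6.2 to 6.4 mm, mostly at about 10 N, then stopped against about 17.6 N. When I pressed the same end again at 5.7 N, it no longer dipped.
- **Last checks:** The final wrist picture showed all four covers in place and level, the bottle and tray undisturbed, and the arm well clear of the board. I did not photograph the bin and screwdriver again, but the arm never worked near them after passing high over the bin side at the start.

The detection network found no covers in the one wrist picture I gave it. I took cover positions and heights from the dots instead, and the heights matched where I touched the covers to within about 1 mm. Forces were read only at the end of each move, so brief higher peaks would not have shown.

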